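Load the paint-curing bench and start the lamp

ROBOT

A 6-joint arm with a two-finger parallel gripper is mounted at the origin on the work surface. World frame = base frame: x ahead of the robot, y to its left, z up, the work surface at z = 0. Lengths are in mm, angles in rad, forces in N, time in s.
With the tool pointing down it reaches from about 350 to 975 mm from the base axis. Payload 7.1 kg.
Tool frame: the origin (TCP) lies on the front face of the gripper's body, between the roots of the fingers; the fingertips stand 80 mm ahead of it and the grasp point (between the pads) lies 61 mm ahead of it (env.tips_ahead is the distance from the TCP to the fingertips, in mm); z points along the fingers, y is the line along which they close (so a half turn about z gives the same grasp; the last joint's range is limited). The gripper opens to 88 mm and grips with 3 to 60 N. Pads are 20 mm wide; open, the fingers measure 115 mm over their backs; the gripper's body (75 mm by 178 mm) begins 61 mm behind the grasp point.
Start: joints at [1.257, 0.423, 1.63, -0, 1.089, -0.019], TCP at [181.561, 598.031, 302.675] pointing down, gripper open.
Joint ranges: [-3, 3], [-0.9, 2.11], [0.09, 2.58], [-1.31, 4.45], [0.11, 2.69], [-2.54, 2.54]. Speed limits (rad/s): [2.39, 2.39, 3.01, 3.14, 3.14, 3.14].

INTERFACE

Orientations are given as a unit quaternion [x, y, z, w].
In Python, from station import env, set_gripper, viewer, workorder gives the robot as it stands. Calls block until the motion is done:
- env.reach(position, orientation): joint-space move of the TCP to a pose.
- env.move_l(position, rot=None, rate=150, f_stop=None): straight line of the TCP; rot=None keeps the orientation; rate is the mean speed in mm/s. With f_stop (N) it stops when the force on the tool has changed by that much, and returns True; else False.
- env.move_joints(angles): joint-space move.
- set_gripper(opening): finger opening in mm; the grip force is fixed at half the most; returns when the fingers have stopped.
- env.hold(seconds).
- env.ik(position, orientation): joint angles nearest the present ones, or None.
- env.read_state(): the state.
- viewer.camera(name): name is "scene" or "top" or "wrist"; returns the picture (420x560x3 uint8, blue, green, red); there is no depth.
- viewer.camera_params(name): a dict with "fx", "fy", "cx", "cy" (pixels), "dist" ([k1, k2, p1, p2, k3] as OpenCV has them; the pictures are not rectified), "pose" (4x4, takes a point from camera to world coordinates); the wrist camera has in their place "tool_from_camera" (4x4, takes a point from camera to tool coordinates, whose origin is the TCP and whose axes are the flange's). Camera axes: x right, y up, looking along -z (the intrinsics and any distortion apply to the point x, -y, -z); pixel columns grow to the right and rows downward; lengths in mm; the calibration is good to about 2 mm. A picture is of the moment at which its call begins: read the wrist's pose just before it. camera_params takes no time and is no camera call.
A pose or a line that the arm cannot do raises env.IKError and nothing moves.
- workorder.sign_off(): hands the job in; it is judged then, once.
The state is a dict: "time_s": time; "qpos": joint angles; "dq": joint speeds; "tau": joint torques, N m; "tool_pos": TCP position; "orientation": TCP orientation; "force": force on the tool from outside, world axes, zero at the start; "wrist_torque": the same for the moment, N m; "width": finger opening in mm; "grip_force": force on a finger pad.
Only numpy, scipy, OpenCV 4.12 (cv2) and the standard library are available. Lean on these libraries where they do the work, as an engineer would, in place of code of your own. Each camera call takes 0.05 s, during which the arm holds its last target. There are 200 camera calls.

TASK

Load the curing bench: lay every freshly painted drawer pull across the narrow ledge of the drying stand of its own colour, balanced level, one after the other from light to dark (white, yellow, red, blue; some may be missing), and let go of each. Take the orange blanking plug out of the controller's socket and leave it in the steel tray; when all the pulls are laid, plug the timer cassette fully home in the socket, then switch the lever fully over to on (away from the robot). Leave the other things on the bench alone; whatever slips or gets knocked off has to be put right before you finish.

Things in the scene. Friction and masses are not known exactly. Their poses are not given: they have to be found in the camera images.
- pull_white: white painted drawer pull: a solid square bar 120 x 22 x 22 mm, about 0.12 kg, with aluminium bands near its ends; all four long faces are alike. Origin at its centre (11 mm above the surface when lying flat); x along its length. May be absent.
- stand_white: fixed drying stand with a white foot and white ledge: foot 60 x 50 x 10 mm, slim 14 mm steel post, small flat ledge on top, 16 mm (its x) by 30 mm (its y), top 90 mm above the table. Origin at the centre of its underside; a pull laid across the ledge points along the stand's x (either way round) and balances only if its middle is over the ledge.
- pull_yellow: yellow painted drawer pull: a solid square bar 120 x 22 x 22 mm, about 0.12 kg, with aluminium bands near its ends; all four long faces are alike. Origin at its centre (11 mm above the surface when lying flat); x along its length. May be absent.
- stand_yellow: fixed drying stand with a yellow foot and yellow ledge: foot 60 x 50 x 10 mm, slim 14 mm steel post, small flat ledge on top, 16 mm (its x) by 30 mm (its y), top 90 mm above the table. Origin at the centre of its underside; a pull laid across the ledge points along the stand's x (either way round) and balances only if its middle is over the ledge.
- pull_red: red painted drawer pull: a solid square bar 120 x 22 x 22 mm, about 0.12 kg, with aluminium bands near its ends; all four long faces are alike. Origin at its centre (11 mm above the surface when lying flat); x along its length. May be absent.
- stand_red: fixed drying stand with a red foot and red ledge: foot 60 x 50 x 10 mm, slim 14 mm steel post, small flat ledge on top, 16 mm (its x) by 30 mm (its y), top 90 mm above the table. Origin at the centre of its underside; a pull laid across the ledge points along the stand's x (either way round) and balances only if its middle is over the ledge.
- pull_blue: blue painted drawer pull: a solid square bar 120 x 22 x 22 mm, about 0.12 kg, with aluminium bands near its ends; all four long faces are alike. Origin at its centre (11 mm above the surface when lying flat); x along its length. May be absent.
- stand_blue: fixed drying stand with a blue foot and blue ledge: foot 60 x 50 x 10 mm, slim 14 mm steel post, small flat ledge on top, 16 mm (its x) by 30 mm (its y), top 90 mm above the table. Origin at the centre of its underside; a pull laid across the ledge points along the stand's x (either way round) and balances only if its middle is over the ledge.
- controller: fixed grey controller box of the curing lamp, 100 (x) x 200 (y) x 50 mm high. Origin at the centre of its underside, x roughly away from the robot. Its top has a rectangular socket at y = +50 mm and the toggle lever at y = -60 mm.
- socket (a point): centre of the socket's mouth in the controller's top face, 50 mm above the table. The pocket is 47 mm along the controller's x by 35 mm along its y, 18 mm deep, rims chamfered 2 mm. It holds the orange blanking plug at the start.
- blank: orange blanking plug, a block 44 (x) x 32 (y) x 40 mm high, 0.06 kg, standing loose in the socket at the start with its top 22 mm above the controller. Origin at the centre of its underside, z up.
- cassette: plug-in timer cassette, a black block with a green top, 44 (x) x 32 (y) x 40 mm high, about 0.14 kg with its weight in the foot, standing upright on the table. Origin at the centre of its underside, z up. Its lower 18 mm goes into the socket, x along the controller's x, either way round; about 1.5 mm play each side.
- tray: fixed open steel tray, 110 (x) x 100 (y) x 22 mm high, walls and floor 4 mm. Origin at the centre of its underside.
- lever (a joint): toggle lever of the controller, rad: 0 is off (leaning 0.5 rad to the controller's -x), 1.0 is fully on (leaning 0.5 rad to +x); it swings about the controller's y axis, stiff by light friction only, and stays where it is left.
- lever_tip (a point): tip of the lever, 65 mm from its pivot
- tape: bystander, leave alone: yellow tape roll, 72 mm across, 24 mm high, origin at the underside
- jar: bystander, leave alone: small jar, 60 mm across, 70 mm high, origin at the underside
- sander: bystander, leave alone: cork sanding block 70 x 40 x 26 mm, origin at the underside
- driver: bystander, leave alone: screwdriver with a red handle, 180 mm long, lying beside the cassette
- cup: bystander, leave alone: red cup, 72 mm across, 90 mm high, origin at the underside

How it is judged:
By the outcome, as a careful person would: the job done as asked, in the order asked, and still so for the second after the job is handed in, with the robot touching nothing.
Of pull_white, pull_yellow, pull_red, pull_blue only 3 to 4 are there at a start; the rules pass over those that are not, and their reading is None.
At some moment in a run one of cassette may be knocked a few centimetres aside while the robot is not near it.
Once in a run the grip may slacken for a moment while it holds something.
It also fails if it takes over 210 s, if anything falls off the work surface, if the arm or the gripper's body presses on something with over 40 N, if the wrist force passes 120 N, or if a joint passes its speed limit or range.

## Working session

There is one attempt and no reset: what is moved stays moved. The work goes in short steps, each a Python script; the robot and the scene stay as the last script left them, time stands still between calls to the robot, and variables do not carry over. Pictures are saved under pics/ and viewed, at most 14 in all, crops included, and the job is handed in when it is done.

```bash
ls; mkdir -p pics; python3 - <<'E'
from station import env, viewer
import cv2
for n in("top","scene","wrist"):
    cv2.imwrite(f"pics/{n}0.png",viewer.camera(n)); print(n,viewer.camera_params(n))
i=cv2.imread("pics/top0.png"); cv2.imwrite("pics/top0b.png",cv2.resize(i,(800,600),interpolation=cv2.INTER_CUBIC))
print(env.read_state())
E
```

```text
pics
top {'fx': 428.61722906816067, 'fy': 428.61722906816067, 'cx': 276.4584764485238, 'cy': 207.1442656324234, 'dist': array([-0.11882244,  0.        ,  0.        ,  0.        ,  0.        ]), 'pose': array([[-2.15889909e-03,  9.92177434e-01, -1.24816981e-01,
         4.13424728e+02],
       [-9.99935752e-01, -7.52921520e-04,  1.13103893e-02,
         2.70121604e+01],
       [ 1.11279357e-02,  1.24833379e-01,  9.92115314e-01,
         1.17334922e+03],
       [ 0.00000000e+00,  0.00000000e+00,  0.00000000e+00,
         1.00000000e+00]])}
scene {'fx': 403.9070838436757, 'fy': 403.9070838436757, 'cx': 279.4522838980017, 'cy': 201.01141954313795, 'dist': array([-0.04225949,  0.        ,  0.        ,  0.        ,  0.        ]), 'pose': array([[ 8.05011789e-01, -3.39528988e-01,  4.86493665e-01,
         1.06229131e+03],
       [ 5.93248794e-01,  4.55943867e-01, -6.63453886e-01,
        -6.52078092e+02],
       [ 3.44802378e-03,  8.22699979e-01,  5.68465351e-01,
         6.85260448e+02],
       [ 0.00000000e+00,  0.00000000e+00,  0.00000000e+00,
         1.00000000e+00]])}
wrist {'fx': 318
[... 547 characters left out ...]
0.15, 'qpos': array([ 1.25701506e+00,  4.23625281e-01,  1.63047059e+00, -7.71832867e-06,
        1.08859975e+00, -1.89639752e-02]), 'dq': array([-5.50616639e-04, -6.34905295e-04, -2.39766519e-03,  9.55017807e-04,
       -3.25651199e-05, -8.73393066e-04]), 'tau': array([-2.64022481e-05, -5.44984317e+01, -2.73919237e+01,  6.44123624e-02,
        2.04602868e-02, -8.08803793e-05]), 'tool_pos': array([181.45988461, 597.74420679, 302.12244947]), 'orientation': array([ 1.46873585e-01,  9.89155117e-01, -5.44431613e-04, -8.79575988e-05]), 'force': array([ 0.5283693 , -0.27465435, -0.05387485]), 'wrist_torque': array([0.00606619, 0.05611502, 0.02899926]), 'grip_force': 0.0, 'width': 88.02967879706013}
```

View pics/top0b.png

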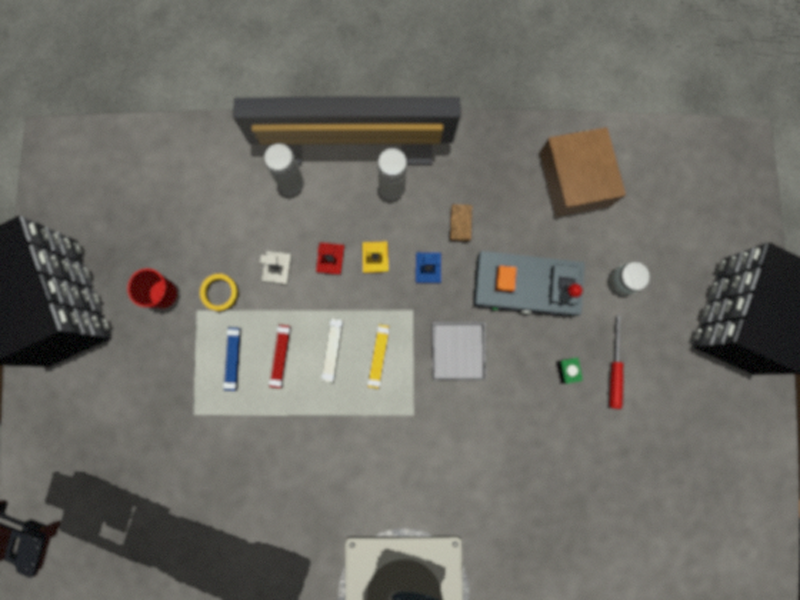

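View pics/scene0.png

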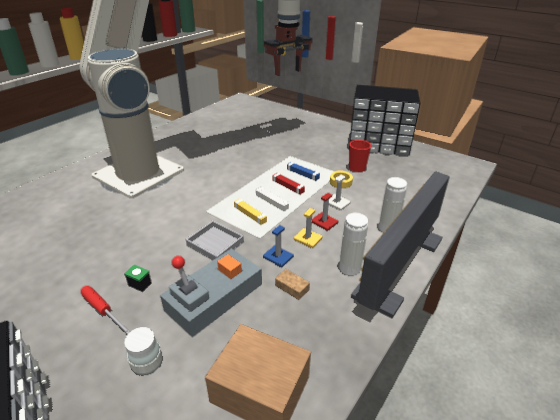

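All four pulls are there. In the top view (800 px), the pulls are at about (232,358) blue, (280,356) red, (332,350) white and (379,356) yellow. The stands sit above them, the tray is at (458,351), the blank at (507,279), the lever tip at (575,291) and the cassette at (571,370).

Next I'll take wrist views for precise fixes.

```bash
cat > h.py <<'E'
import numpy as np, cv2
from scipy.spatial.transform import Rotation as R
from station import env, set_gripper, viewer, workorder
def q(psi): return np.array([np.cos(psi/2),np.sin(psi/2),0,0])   # tool down, tool x at heading psi
def shot(name,fn=None):
    s=env.read_state(); p=dict(viewer.camera_params(name)); img=viewer.camera(name)
    if name=="wrist":
        T=np.eye(4); T[:3,:3]=R.from_quat(s["orientation"]).as_matrix(); T[:3,3]=s["tool_pos"]
        p["pose"]=T@p["tool_from_camera"]
    if fn: cv2.imwrite(f"pics/{fn}.png",img); np.savez(f"pics/{fn}.npz",**p)
    return img,p
def load(fn): return cv2.imread(f"pics/{fn}.png"),dict(np.load(f"pics/{fn}.npz"))
def K(p): return np.array([[p["fx"],0,p["cx"]],[0,p["fy"],p["cy"]],[0,0,1.]])
def px2w(uv,z,p):
    uv=np.asarray(uv,float).reshape(-1,1,2)
    n=cv2.undistortPoints(uv,K(p),p["dist"]).reshape(-1,2)
    d=np.c_[n[:,0],-n[:,1],-np.ones(len(n))]@p["pose"][:3,:3].T; o=p["pose"][:3,3]
    return o+d*((z-o[2])/d[:,2])[:,None]
def go(x,y,z,psi): 
    env.reach([x,y,z],q(psi))
E
python3 - <<'E'
from h import *
img=cv2.imread("pics/top0.png"); p=dict(viewer.camera_params("top"))
for n,u,v,z in [("pb",232,358,22),("pr",280,356,22),("pw",332,350,22),("py",379,356,22),("sw",276,267,10),("sr",330,259,10),("sy",375,257,10),("sb",429,268,10),("tray",458,351,10),("cas",571,370,40),("blank",507,278,72),("lever",575,291,100)]:
    print(n,px2w([u*.7,v*.7],z,p)[0].round())
for i,(x,y) in enumerate([(520,190),(530,-130)]):
    go(x,y,260,np.pi); env.hold(.2); im,_=shot("wrist",f"w{i}")
    cv2.imwrite(f"pics/w{i}b.png",cv2.resize(im,(800,600),interpolation=cv2.INTER_CUBIC))
print(env.read_state()["time_s"],env.read_state()["qpos"])
E
```

```text
pb [441. 321.  22.]
pr [445. 230.  22.]
pw [456. 132.  22.]
py [445.  44.  22.]
sw [616. 243.  10.]
sr [632. 139.  10.]
sy [636.  52.  10.]
sb [614. -52.  10.]
tray [ 454. -106.   10.]
cas [ 416. -314.   40.]
blank [ 585. -191.   72.]
lever [ 557. -308.  100.]
3.7917 [-2.60552443e-01  3.63494737e-01  1.83951331e+00  7.33360649e-05
  9.38589686e-01 -1.83295198e+00]
```

View pics/w0b.png

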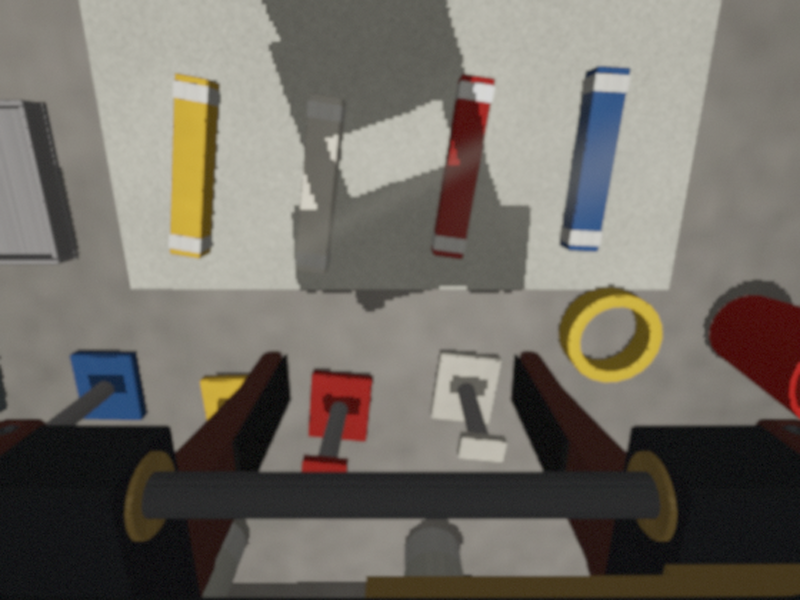

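View pics/w1b.png

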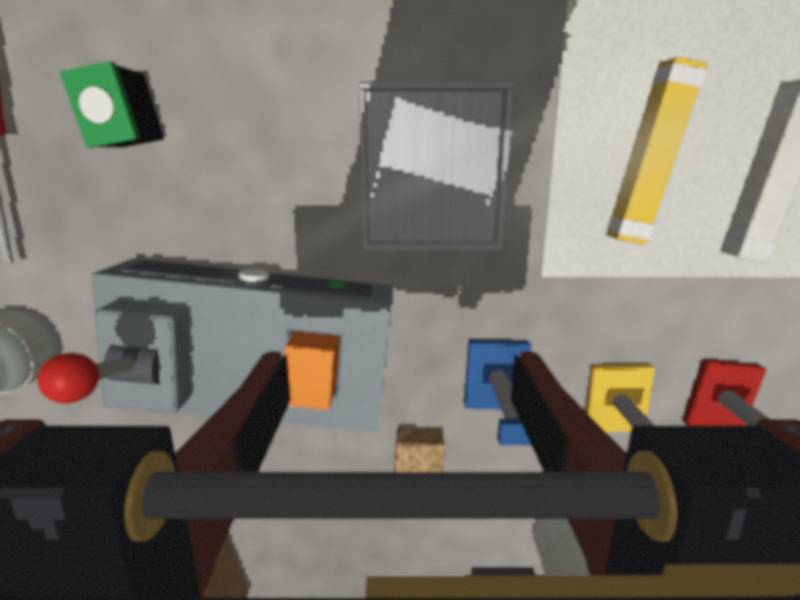

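The wrist views show all the parts, and the lever knob is at about (68,378) in the second one. I'll enlarge crops to get exact corners.

```bash
python3 - <<'E'
from h import *
a,_=load("w0"); b,_=load("w1")
def crop(i,x0,y0,x1,y1,s): return cv2.resize(i[y0:y1,x0:x1],None,fx=s,fy=s,interpolation=cv2.INTER_CUBIC)
c=crop(a,112,40,448,186,2.35); d=crop(a,200,236,360,330,2.5); e=crop(b,318,230,538,322,1.75)
o=np.zeros((c.shape[0]+235,800,3),np.uint8); o[:c.shape[0],:790]=c[:, :790]
o[c.shape[0]:c.shape[0]+235,:400]=d; o[c.shape[0]:c.shape[0]+161,410:795]=e
cv2.imwrite("pics/c1.png",o); print(o.shape,c.shape)
c=crop(b,40,40,360,310,2.2); cv2.imwrite("pics/c2.png",c); print(c.shape)
E
```

```text
(578, 800, 3) (343, 790, 3)
(594, 704, 3)
```

View pics/c1.png

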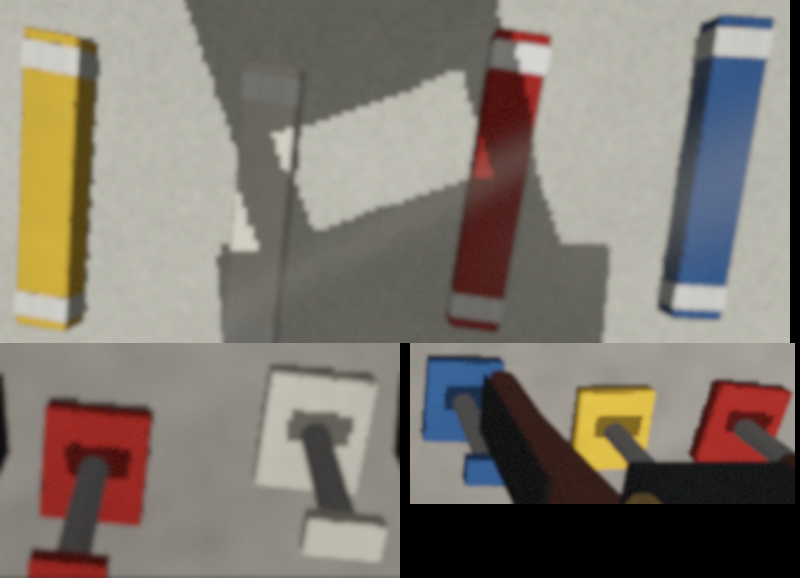

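View pics/c2.png

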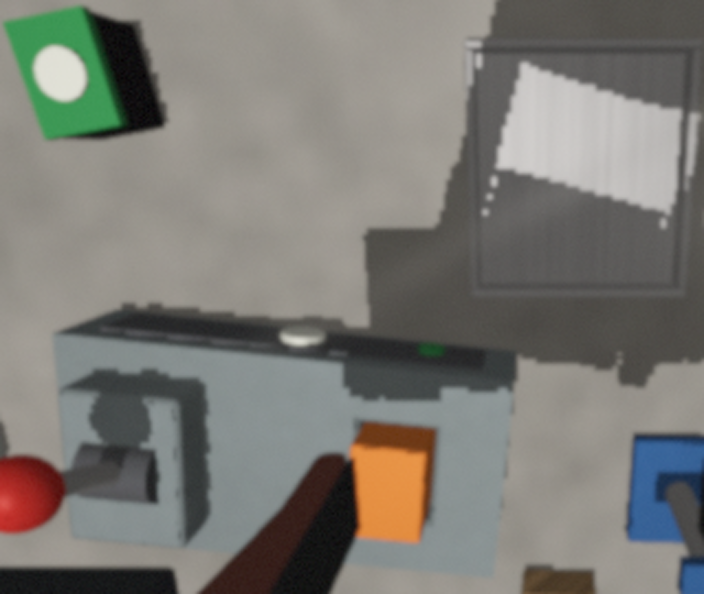

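Readings from the crops: corners of the pulls, stand feet, white ledge, blank top, controller top, cassette top and tray rim are all legible. The arm's shadow hides the white pull, so I'll take that one from the top view. Next I'll convert to world coordinates.

```bash
cat > meas.py <<'E'
from h import *
_,p0=load("w0"); _,p1=load("w1")
A=lambda c:np.array(c,float)/2.35+(112,40)
B=lambda c:np.array(c,float)/2.5+(200,236)
C=lambda c:np.array(c,float)/1.75+(318,230)
D=lambda c:np.array(c,float)/2.2+(40,40)
def show(n,c,z,p):
    w=px2w(c,z,p)[:,:2]; print(n,"mean",w.mean(0).round(1),[f"{np.hypot(*(w[(i+1)%len(w)]-w[i])):.0f}@{np.degrees(np.arctan2(*(w[(i+1)%len(w)]-w[i])[::-1])):.1f}" for i in range(len(w))])
    return w
if __name__=="__main__":
    show("py",A([(52,32),(41,323)]),22,p0); show("pr",A([(523,34),(475,325)]),22,p0); show("pb",A([(745,19),(699,316)]),22,p0)
    show("sr",B([(47,66),(151,72),(140,181),(41,172)]),10,p0)
    show("sw",B([(272,29),(376,38),(360,154),(256,144)]),10,p0)
    show("lw",B([(309,171),(386,177),(380,219),(302,212)]),90,p0)
    show("sy",C([(167,50),(245,49),(243,125),(161,126)]),10,p1)
    show("sr1",C([(299,42),(380,50),(380-18+2,122),(281,114)]),10,p1)
    show("sb",C([(17,19),(93,21),(90,99),(14,97)]),10,p1)
    show("blank",D([(352,441),(432,446),(421,541),(341,536)]),72,p1)
    show("ctl",D([(56,333),(514,388),(493,575),(70,538)]),50,p1)
    show("cas",D([(5,22),(85,8),(127,124),(46,139)]),40,p1)
    show("tray",D([(468,40),(700,42),(684,293),(474,293)]),22,p1)
    show("knob",D([(20,494)]),110,p1)
    img=cv2.imread("pics/top0.png"); p=dict(viewer.camera_params("top"))
    hsv=cv2.cvtColor(img,cv2.COLOR_BGR2HSV)
    for n,lo,hi,x0,x1 in [("py",(18,90,90),(35,255,255),250,285),("pr",(0,120,60),(8,255,255),183,208),("pb",(100,120,40),(130,255,255),150,175)]:
        m=cv2.inRange(hsv,lo,hi); mm=np.zeros_like(m); mm[220:280,x0:x1]=m[220:280,x0:x1]
        pts=cv2.findNonZero(mm); r=cv2.minAreaRect(pts); print(n,"top",px2w(np.array(r[0]),22,p)[0].round(1),r[1:])
    g=img.min(2); g0=g[215:275,220:245]; print(np.percentile(g0,[5,50,80,90,95]))
    m=np.zeros_like(g); m[215:275,218:248]=(g[215:275,218:248]>np.percentile(g0,50)+18)
    r=cv2.minAreaRect(cv2.findNonZero(m)); b=cv2.boxPoints(r); print("pw top",px2w(np.array(r[0]),22,p)[0].round(1),r); show("pw",b,22,p)
E
python3 meas.py
```

```text
py mean [445.7  46.2] ['117@-10.0', '117@170.0']
pr mean [446.4 232. ] ['116@-7.4', '116@172.6']
pb mean [441.6 323.3] ['117@-1.9', '117@178.1']
sr mean [635.1 140.2] ['48@86.4', '59@-6.2', '48@-95.9', '57@173.8']
sw mean [618.5 243.8] ['48@84.7', '61@-3.4', '50@-96.2', '60@174.3']
lw mean [617.1 243.2] ['28@84.9', '18@-3.0', '29@-96.0', '18@174.0']
sy mean [638.4  51.9] ['51@90.8', '58@8.3', '56@-89.2', '58@-176.8']
sr1 mean [634.2 136.8] ['55@84.0', '54@2.3', '59@-96.2', '54@178.3']
sb mean [617.3 -50.6] ['49@88.5', '57@3.0', '51@-91.6', '57@-179.4']
blank mean [ 585.3 -189.9] ['33@86.2', '45@-8.3', '35@-93.9', '45@169.7']
ctl mean [ 582.1 -240.1] ['198@82.9', '95@-6.3', '200@-95.6', '101@172.3']
cas mean [ 417.6 -314.4] ['33@98.5', '44@12.3', '35@-80.5', '44@-170.3']
tray mean [ 455.9 -106.4] ['97@89.7', '106@0.2', '97@-89.9', '107@-179.9']
knob mean [ 567.1 -316.3] ['0@0.0']
py top [444.9  45.9  22. ] ((8.224376678466797, 43.90618133544922), 9.865806579589844)
pr top [445.  231.1  22. ] ((7.450802326202393, 31.17172622680664), 8.746161460876465)
pb top [439.6 321.8  22. ] ((7.211102485656738, 30.342100143432617), 3.1798300743103027)
[148.95 170.   191.2  208.   212.  ]
pw top [457.1 134.2  22. ] ((231.6675567626953, 244.60540771484375), (7.7461419105529785, 43.409584045410156), 8.972626686096191)
pw mean [457.4 134.2] ['116@-8.5', '21@-99.0', '116@171.4', '21@81.2']
```

```bash
cat >> h.py <<'E'
PI=np.pi; HI=265
def st(tag=""):
    s=env.read_state(); print(tag,"t%.1f"%s["time_s"],"w%.1f"%s["width"],"gf%.1f"%s["grip_force"],"p",s["tool_pos"].round(1),"F",s["force"].round(1)); return s
def lin(x,y,z,psi=None,rate=200,f=None): return env.move_l([x,y,z],None if psi is None else q(psi),rate,f)
def pick_pull(x,y,deg):
    psi=PI+np.radians(deg); set_gripper(60)
    go(x,y,170,psi); lin(x,y,84,rate=120); set_gripper(15); s=st("grip"); lin(x,y,HI,rate=250); s=st("lift")
    return 17<s["width"]<26
def lay(x,y,deg):
    psi=PI+np.radians(deg)
    lin(x,y,HI,psi,rate=250); s=st("over")
    if not 17<s["width"]<26: print("LOST"); return False
    lin(x,y,190,rate=150); env.hold(.2); s=st("pre")
    if not 17<s["width"]<26: print("LOST"); return False
    print("touch",lin(x,y,169,rate=15,f=3)); st("down")
    set_gripper(44); env.hold(.2); lin(x,y,HI,rate=150); st("done"); return True
E
python3 - <<'E'
from h import *
if pick_pull(457.8,134.8,-8.5): lay(618,243.5,-4.5)
im,_=shot("scene","s1"); shot("top","t1")
a=im[130:290,180:400]; cv2.imwrite("pics/s1c.png",cv2.resize(a,(800,582),interpolation=cv2.INTER_CUBIC))
E
```

```text
grip t7.1 w21.6 gf30.0 p [457.8 134.8  84.2] F [-1.3 -0.5  3.2]
lift t8.0 w21.7 gf30.0 p [457.1 134.6 264. ] F [ 0.1  0.2 -1.3]
over t8.9 w21.8 gf30.0 p [616.9 242.9 263.6] F [-0.6 -0.  -1.9]
pre t9.7 w21.7 gf30.0 p [618.6 243.7 191.3] F [-0.6 -0.3 -0.9]
touch True
down t10.7 w21.9 gf30.0 p [618.  243.5 174.2] F [-0.9 -0.1  3.9]
done t12.2 w43.9 gf0.0 p [617.5 243.3 264.3] F [-1.1  0.2  0. ]
```

View pics/s1c.png

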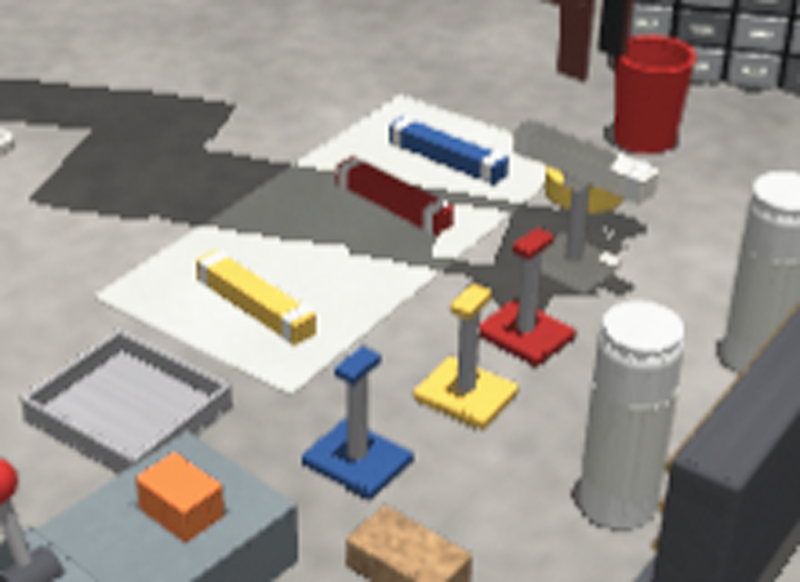

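The white pull sits level on its stand, at about (585,160). I'll lay the other three the same way, then look again.

```bash
python3 - <<'E'
from h import *
for n,pk,pl in [("y",(445.5,46,-10),(638.2,51.9,1)),("r",(445.8,231.7,-8),(634.8,139.2,-5)),("b",(441,322.7,-2.5),(617.3,-50.6,1))]:
    print(n)
    if not pick_pull(*pk) or not lay(*pl): print("STOP"); break
im,_=shot("scene","s2")
a=im[130:290,180:400]; cv2.imwrite("pics/s2c.png",cv2.resize(a,(800,582),interpolation=cv2.INTER_CUBIC))
shot("top","t2")
E
```

```text
y
grip t15.4 w21.9 gf30.0 p [445.5  46.   84.1] F [-1.8 -0.6  3.4]
lift t16.3 w21.9 gf30.0 p [444.7  45.9 264. ] F [-1.   0.1 -2. ]
over t17.2 w21.6 gf30.0 p [636.8  51.8 263.5] F [ 0.5  0.4 -1.8]
pre t18.1 w21.9 gf30.0 p [638.8  52.  191.3] F [-0.4  0.6 -2.4]
touch True
down t19.1 w21.7 gf30.0 p [638.2  51.9 174.3] F [-0.7  0.5  4.1]
done t20.6 w44.4 gf0.0 p [637.7  51.9 264.3] F [ 0.3 -0.7  0.6]
r
grip t23.7 w22.1 gf30.0 p [445.9 231.8  84.2] F [-0.7  0.5  2.6]
lift t24.6 w21.7 gf30.0 p [445.1 231.3 263.9] F [-0.5  1.  -1.8]
over t25.6 w21.8 gf30.0 p [633.6 139.4 264. ] F [ 0.2  0.4 -0.8]
pre t26.4 w21.8 gf30.0 p [635.4 139.4 191.4] F [-0.   0.6 -0.6]
touch True
down t27.4 w21.7 gf30.0 p [634.8 139.2 174.2] F [-0.8 -0.3  5.3]
done t28.9 w43.8 gf0.0 p [634.3 139.1 264.3] F [-0.4  0.4  0.2]
b
grip t32.0 w21.6 gf30.0 p [441.1 322.9  84.2] F [0.2 0.7 2.5]
lift t32.9 w21.9 gf30.0 p [440.3 322.2 263.8] F [ 0.2 -1.2 -1.3]
over t34.7 w21.8 gf30.0 p [616.9 -49.7 264.9] F [-0.2  0.5 -2.2]
pre t35.5 w21.8 gf30.0 p [618.  -50.6 191.3] F [-0.  -0.9 -1. ]
touch True
down t36.5 w22.0 gf30.0 p [617.2 -50.6 174.2] F [-0.3  0.2  4.6]
done t38.0 w43.6 gf0.0 p [616.8 -50.5 264.3] F [-0.7 -0.2  0.4]
```

View pics/s2c.png

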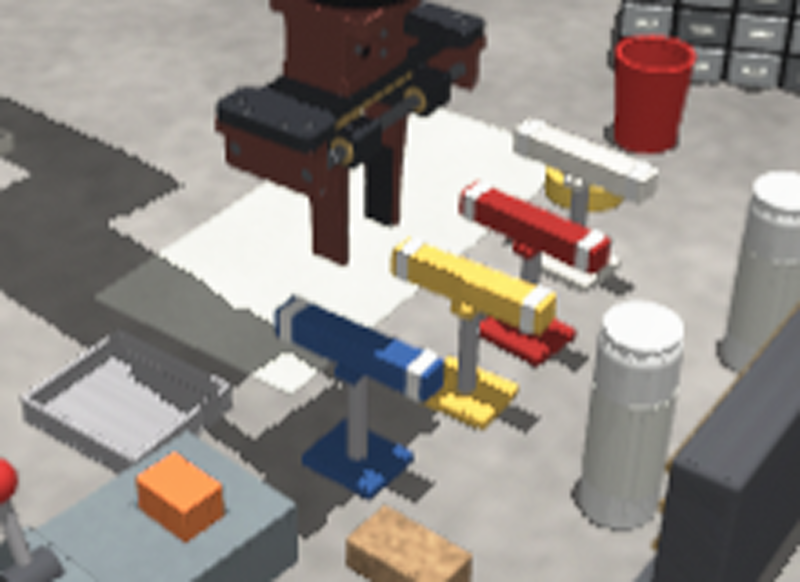

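All four pulls are level on the right stands. Now the blanking plug goes to the tray, then fresh views of the socket and the cassette.

```bash
python3 - <<'E'
from h import *
psi=PI-np.radians(6.2); set_gripper(60)
go(586.3,-190.2,240,psi); lin(586.3,-190.2,134,rate=120); set_gripper(20); st("grip")
lin(586.3,-190.2,250,rate=120); s=st("lift")
assert s["width"]>28
lin(456,-106,250,PI,rate=200); lin(456,-106,125,rate=150); print(lin(456,-106,100,rate=15,f=3)); st("down")
set_gripper(60); lin(456,-106,250,rate=200)
go(650,-230,225,PI); env.hold(.2); a,_=shot("wrist","w2")
go(480,-314,205,PI); env.hold(.2); b,_=shot("wrist","w3")
for n,i in(("w2",a),("w3",b)): cv2.imwrite(f"pics/{n}b.png",cv2.resize(i,(800,600),interpolation=cv2.INTER_CUBIC))
st()
E
```

```text
grip t40.8 w31.8 gf30.0 p [ 586.4 -190.3  134.3] F [-0.6 -0.5  3.8]
lift t42.0 w31.7 gf30.0 p [ 585.8 -190.   249.2] F [-0.8 -0.5 -0.2]
True
down t45.0 w31.6 gf30.0 p [ 456.  -106.   106.2] F [-0.7 -0.5  5.1]
 t48.7 w59.9 gf0.0 p [ 481.3 -313.6  205.1] F [ 0.5 -0.4  1.8]
```

View pics/w2b.png

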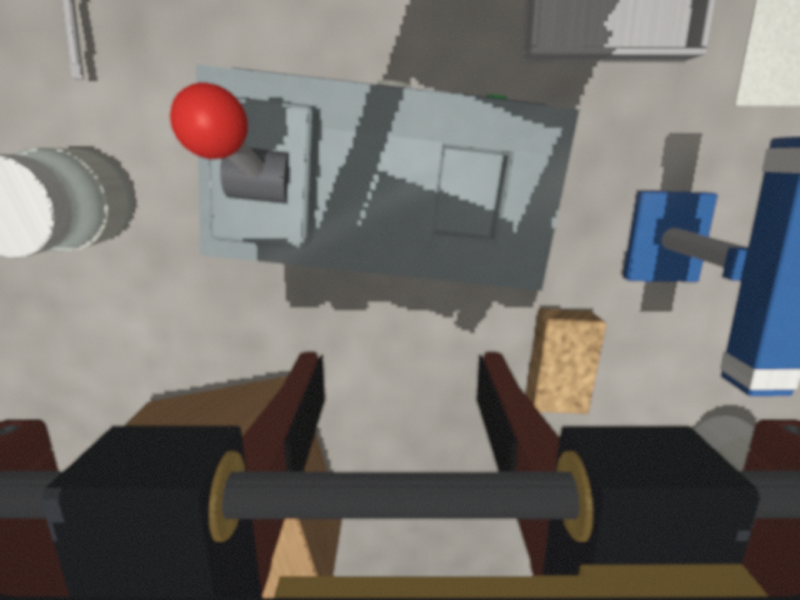

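View pics/w3b.png

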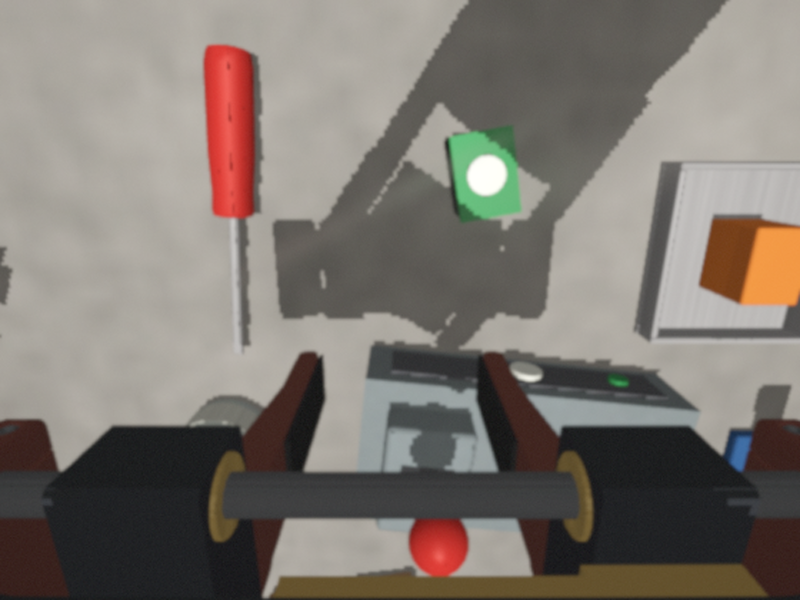

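The blank stands in the tray at about (755,260). The cassette has been knocked aside and now stands upright at about (485,175). I'll make one enlarged crop of both fit partners.

```bash
python3 - <<'E'
from h import *
a,_=load("w2"); b,_=load("w3")
o=np.hstack([cv2.resize(b[75:175,290:390],(400,400),interpolation=cv2.INTER_CUBIC),cv2.resize(a[85:185,280:380],(400,400),interpolation=cv2.INTER_CUBIC)])
cv2.imwrite("pics/c3.png",cv2.convertScaleAbs(o,alpha=1.4))
E
```

```text
(no output)
```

View pics/c3.png

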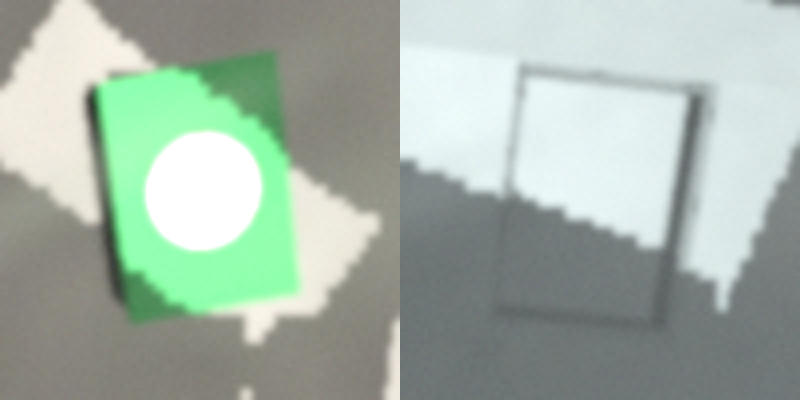

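```bash
python3 - <<'E'
from meas import *
_,p2=load("w2"); _,p3=load("w3")
E=lambda c,o:np.array(c,float)/4+o
show("cas",E([(95,83),(275,53),(300,295),(130,323)],(290,75)),40,p3)
show("cas disc",E([(203,190)],(290,75)),40,p3)
show("sock outer",E([(120,67),(310,86),(268,328),(97,313)],(280,85)),50,p2)
S=lambda c:np.array(c,float)*.7
show("ctl",S([(198,66),(578,108),(541,290),(200,254)]),50,p2)
show("knob",S([(209,120)]),105,p2); show("knob w1",D([(20,494)]),105,p1); show("knob w3",S([(439,543)]),105,p3)
E
```

```text
cas mean [ 408.4 -269.7] ['33@99.1', '44@10.5', '33@-80.5', '44@-169.4']
cas disc mean [ 408.1 -269.2] ['0@0.0']
sock outer mean [ 586.2 -191. ] ['37@84.7', '47@-6.3', '35@-95.0', '47@176.0']
ctl mean [ 581.6 -240.6] ['198@84.2', '100@-5.9', '199@-96.2', '98@173.2']
knob mean [ 552.3 -309.4] ['0@0.0']
knob w1 mean [ 569.7 -320.4] ['0@0.0']
knob w3 mean [ 584.8 -294.6] ['0@0.0']
```

```bash
python3 - <<'E'
from meas import *
_,p2=load("w2"); _,p3=load("w3")
# knob by triangulation
o=[];d=[]
for c,p in((D([(20,494)]),p1),(np.array([[209,120]])*.7,p2),(np.array([[439,543]])*.7,p3)):
    a=px2w(c,0,p)[0]; o.append(p["pose"][:3,3]); v=a-o[-1]; d.append(v/np.linalg.norm(v))
M=[np.eye(3)-np.outer(v,v) for v in d]; print("knob",np.linalg.solve(sum(M),sum(m@x for m,x in zip(M,o))))
x,y=408.3,-269.5; psi=PI+np.radians(10)
go(x,y,160,psi); lin(x,y,101,rate=100); set_gripper(20); st("grip"); lin(x,y,250,rate=150); s=st("lift"); assert s["width"]>28
X,Y=586.4,-190.6
lin(X,Y,250,PI-np.radians(6.1),rate=150); lin(X,Y,160,rate=120); env.hold(.3); s=st("pre"); assert s["width"]>28
print(lin(X,Y,132,rate=15,f=10)); st("in")
shot("scene","s4")
E
```

```text
knob [ 554.74997684 -297.60882091  134.09878171]
grip t50.5 w31.6 gf30.0 p [ 408.4 -269.5  101.3] F [0.4 1.7 5.3]
lift t51.6 w31.7 gf30.0 p [ 407.8 -269.2  249.2] F [-0.3  0.8 -1.9]
pre t54.3 w31.7 gf30.0 p [ 586.7 -190.6  160.6] F [ 0.5  0.2 -1.6]
True
in t55.9 w31.8 gf30.0 p [ 586.4 -190.6  133.4] F [-0.7  0.5  4.6]
```

```bash
python3 - <<'E'
from h import *
X,Y=586.4,-190.6
lin(X,Y,130.5,rate=10,f=20); st("press"); set_gripper(50); env.hold(.2); lin(X,Y,250,rate=150)
a=np.radians(-6); P=np.array([575.3,-299.5]); ex=np.array([np.cos(a),np.sin(a)]); at=lambda u:P+u*ex
set_gripper(0); psi=PI+a
go(*at(-80),250,psi); lin(*at(-80),192,rate=120)
print("stop",lin(*at(-15),192,rate=60,f=15)); st("mid")
print("stop",lin(*at(20),192,rate=25,f=12)); s=st("end"); print("u",(s["tool_pos"][:2]-P)@ex)
lin(*at(-20),192,rate=80); lin(*at(-20),280,rate=150)
go(450,-60,330,PI); env.hold(.3)
s,_=shot("scene","s5"); shot("top","t5")
o=np.vstack([cv2.resize(s[165:345,60:380],(800,450),interpolation=cv2.INTER_CUBIC)]); cv2.imwrite("pics/s5c.png",o)
E
```

```text
press t56.2 w31.8 gf30.0 p [ 586.5 -190.6  133.4] F [-1.   0.9  4.9]
stop False
mid t61.2 w0.2 gf0.0 p [ 560.1 -297.9  191.9] F [-0.3  0.1  0.5]
stop True
end t62.1 w0.4 gf2.4 p [ 582.2 -300.2  191.4] F [-2.4  0.1  4.2]
u 6.962223994317295
```

View pics/s5c.png

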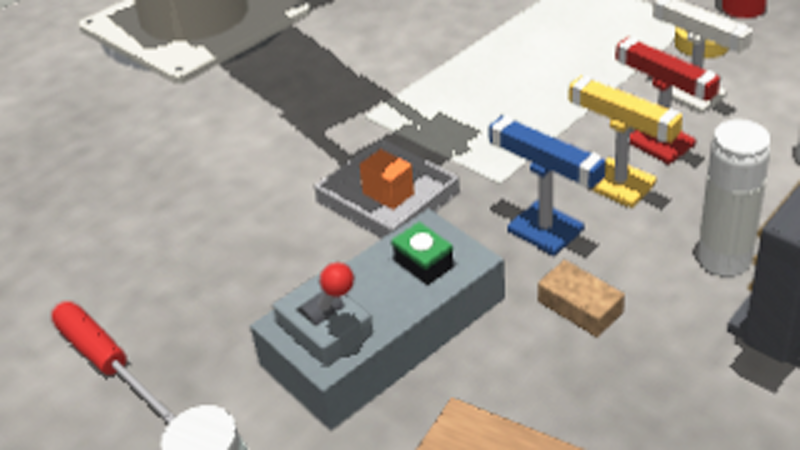

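The cassette sits low in the socket, the lever knob is at (337,280), the blank is in the tray, and the pulls are level. I'll check the lever angle numerically by intersecting the knob's ray with the lever's swing plane.

```bash
python3 - <<'E'
from h import *
a=np.radians(-6); P=np.array([575.3,-300]); ex=np.array([np.cos(a),np.sin(a)]); n=np.array([-ex[1],ex[0]])
for f in("top","scene"):
  for fn in({"top":("t2","t5"),"scene":("s2","s5")}[f]):
    im,p=load(fn); h=cv2.cvtColor(im,cv2.COLOR_BGR2HSV)
    m=cv2.inRange(h,(0,150,90),(6,255,255))|cv2.inRange(h,(174,150,90),(180,255,255))
    mm=np.zeros_like(m); x0,x1,y0,y1=(385,425,170,225) if f=="top" else (165,215,245,300)
    mm[y0:y1,x0:x1]=m[y0:y1,x0:x1]; r=cv2.findNonZero(mm).reshape(-1,2); c=(r.min(0)+r.max(0))/2.
    A=px2w(c,0,p)[0]; B=px2w(c,200,p)[0]; g=lambda X:(X[:2]-P)@n
    X=A+(B-A)*(-g(A)/(g(B)-g(A))); print(fn,c,len(r),"u %.1f z %.1f"%((X[:2]-P)@ex,X[2]))
E
```

```text
t2 [402. 203.] 62 u -20.5 z 129.2
t5 [403. 183.] 61 u 30.9 z 127.0
s2 [177.5 262. ] 114 u -23.3 z 131.2
s5 [194.5 276.5] 124 u 30.4 z 127.7
```

The angles look symmetric, which suggests fully on. A second, firmer push is cheap confirmation, and I'll compare after it.

```bash
python3 - <<'E'
from h import *
a=np.radians(-6); P=np.array([575.3,-299.5]); ex=np.array([np.cos(a),np.sin(a)]); at=lambda u:P+u*ex
go(*at(-20),280,PI+a); lin(*at(-20),192,rate=120)
print("stop",lin(*at(22),192,rate=20,f=22)); s=st("end"); print("u",(s["tool_pos"][:2]-P)@ex)
lin(*at(-20),192,rate=80); lin(*at(-20),280,rate=150); go(450,-60,330,PI); env.hold(.3)
im,_=shot("scene","s6"); h=cv2.cvtColor(im,cv2.COLOR_BGR2HSV)
m=cv2.inRange(h,(0,150,90),(6,255,255))|cv2.inRange(h,(174,150,90),(180,255,255))
r=cv2.findNonZero(m[245:300,165:215]).reshape(-1,2); print((r.min(0)+r.max(0))/2+(165,245)); st()
shot("top","t6")
print(np.abs(cv2.imread("pics/s6.png")[140:300,180:400].astype(int)-cv2.imread("pics/s5.png")[140:300,180:400]).mean())
E
```

```text
stop True
end t68.1 w0.2 gf2.7 p [ 582.6 -300.3  191.3] F [-3.2 -0.5  4.7]
u 7.36143529841935
[194.5 276.5]
 t70.7 w0.6 gf0.0 p [450.2 -60.5 329.7] F [-0.5 -0.8 -0.7]
0.3109090909090909
```

The lever is against its stop: the harder push left the knob at exactly the same pixel. The scene is unchanged, so I'm handing in.

```bash
python3 -c "
from station import workorder
print(workorder.sign_off())"
```

```text
the job is handed in; nothing more can be done
None
```

The job is handed in at about 71 s: all four pulls are level on their stands (laid white, yellow, red, blue), the blank is in the tray, the cassette (which got knocked aside mid-run) is fully home, and the lever is against its on stop; the sign-off gave no verdict.

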